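# Rack the read test tile

## Task

Take the white test tile that leans in the blue stand by its top edge and rack it in the empty slot of the two-slot rack (the other slot already holds a tile). Let its lower long edge into the V-shaped mouth with the tile still clearly leaning, about 20 degrees, then straighten it upright and lower it until it sits fully home on the slot floor, roughly centred along the slot, and let go.

Things in the scene. Friction and masses are not known exactly. Their poses are not given: they have to be found in the camera images.
- tile_center (a point): Centre of the white test tile with red drops, a rigid plate 236 x 112 x 5 mm, 0.1 to 0.25 kg, that leans in the blue stand, 22 degrees off vertical, top away from the robot, on a long edge. Axes: x along its 236 mm length, y up its height (upper edge 56 mm along +y), z out of the printed face, to the robot. The look-alikes (in the rack; flat on the blue machine) are not it.
- tile_foot (a point): Middle of the tile's lower long edge, 56 mm along -y from its centre; axes as the tile's. The stand is fixed; behind the tile it rises to 78 mm from this edge at the sides (50 mm or more from the middle) but only 26 mm in the middle, so the middle of the upper edge can be pinched over both faces.
- free_slot (a point): Empty slot: centre of its mouth at the rim of the grey block, 56 mm above the worktop. Axes: x across the slot, away from the robot, y along it, z up. 150 mm long, ends open (the tile overhangs both). The mouth, 41.5 mm wide, narrows as a V over 14 mm of depth to a straight slot 9.5 mm wide and 30 mm deeper: floor 44 mm below this point. Symmetric, fixed.
- full_slot (a point): The same point of the other slot, same shape and axes, parallel to the empty one and 104 mm before or behind it (varies). A fixed upright tile stands in it, its top 68 mm above this point: leave it.

How it is judged:
On the way:
1. the tile's lower edge is in the V-shaped mouth of the empty slot (at least 4 mm below the rim) while the tile leans at least 8 degrees (z of tile_foot in the frame of free_slot below -0.004 m and x of tile_foot in the frame of free_slot between -0.022 and 0.022 m and y of tile_foot in the frame of free_slot between -0.04 and 0.04 m and angle between tile_center's own y axis and vertical between 0.14 and 0.8 rad), for 0.05 s.
At the end, for the whole second after the job is handed in: The tile stands released and still in the formerly empty slot: lower edge within 6 mm of the slot floor (44 mm below the rim), within 12 mm of the middle plane and 25 mm of centre along the slot, upright within 12 degrees, printed face square to the slot within 14 (z of tile_foot in the frame of free_slot between -0.05 and -0.038 m and x of tile_foot in the frame of free_slot between -0.012 and 0.012 m and y of tile_foot in the frame of free_slot between -0.025 and 0.025 m and angle between tile_center's own y axis and vertical below 0.21 rad and angle between the z axis of tile_center and the x axis of free_slot, either way round below 0.25 rad and linear speed of tile below 0.02 m/s); the robot touches nothing.
It also fails if it takes over 40 s, if anything falls off the work surface, if the arm or the gripper's body presses on something with over 40 N, if the wrist force passes 120 N, or if a joint passes its speed limit or range.

## Robot

A 6-joint arm with a two-finger parallel gripper is mounted at the origin on a cart in front of the work surface, level with it; the furniture and walls round the work are solid. World frame = base frame: x ahead of the robot, y to its left, z up, the work surface at z = 0. Lengths are in m, angles in rad, forces in N, time in s.
With the tool pointing down it reaches from about 0.35 to 0.975 m from the base axis. Payload 4.9 kg.
Tool frame: the origin (TCP) lies midway between the tips of the shut fingers; the grasp point (between the pads) lies ctrl.grip_depth behind it (ctrl.grip_depth is the distance from the TCP to the grasp point, in m); z points along the fingers, y is the line along which they close (so a half turn about z gives the same grasp; the last joint's range is limited). The gripper opens to 85 mm and grips with 20 to 120 N. Pads are 22 mm wide; open, the fingers measure 114 mm over their backs; the gripper's body (76 mm by 85 mm) begins 54 mm behind the grasp point. The pads swing forward as they close: fully open they stand 13 mm farther back than shut.
Start: joints at [1.089, 0.053, 1.613, -0, 1.476, -0.119], TCP at [0.222, 0.584, 0.231] pointing down, gripper open.
Joint ranges: [-3.01, 3.01], [-1.01, 2.22], [0.06, 2.58], [-1.02, 4.17], [0.09, 2.62], [-3.14, 3.14]. Speed limits (rad/s): [2.57, 2.57, 3.14, 3.14, 3.14, 3.14].

## Interface

Orientations are given as a rotation vector (axis times angle).
In Python, from station import ctrl, get_image, camera_model gives the robot as it stands. The module is installed in compiled form; this text tells all that it offers.
- The arm moves only by the shell command python3 -m crank 'ROWS' [FORCE]. ROWS is JSON, a list of rows, each a list of 7 numbers: the shift along the tool's x, y, z in mm, then the turn, a rotation vector about the tool's x, y, z in rad, then the opening, from -1 (shut) to 1 (fully open). A call has exactly 10 rows; each row shifts and turns the commanded pose from where the row before left it, along the tool's axes as they then stand; what a row does not reach is not made up. A row lasts 1/12 s, in which the tool goes at most 41.7 mm and 7.16 degrees, less where a joint would pass 70% of its speed; a pose out of reach is approached as far as the arm can. A call with a gripper value outside its range is refused whole. The fingers move at their own pace and stop on an object; FORCE is the grip in N (left out, the last holds). Time passes only in rows, so rows that do not move let the fingers close, or fill a call up. It gives the time, the measured TCP pose, the force, the opening and the grip force at its end, in the units of the state.
- ctrl.get_obs(): the state, without advancing time (a new reading comes with each control period).
- get_image(name): name is "scene" or "top"; returns the picture (480x640x3 uint8, red, green, blue); there is no depth.
- camera_model(name): a dict with "vertical_fov" (degrees; the focal length in pixels is half the picture's height over the tangent of half this angle, whatever the lens; pixels are square), "cx", "cy" (the principal point, pixels), "k1" (the pictures are not rectified: a ray, as slopes to the right and down, at radius r is drawn at 1 + k1 r^2 times it, then the intrinsics apply), "R" (3x3) and "t" (3): a world point X has camera coordinates R X + t. Camera axes: x right, y down, z forward; pixel columns grow to the right and rows downward; lengths in m; the calibration is good to about 2 mm. A picture is of the moment at which its call begins. camera_model takes no time and is no camera call.
- ctrl.finish_job(): hands the job in; it is judged then, once.
The state is a dict: "t": time; "q": joint angles; "dq": joint speeds; "effort": joint torques, N m; "tool_pos": TCP position; "tool_rot": TCP orientation; "contact_force": force on the tool from outside, world axes, zero at the start; "wrist_torque": the same for the moment, N m; "opening": finger opening in m; "grip_force": force on a finger pad.
Only numpy, scipy, OpenCV 4.12 (cv2) and the standard library are available. Lean on these libraries where they do the work, as an engineer would, in place of code of your own. Each camera call takes 0.05 s, during which the arm holds its last target. There are 200 camera calls.

## Working session

There is one attempt and no reset: what is moved stays moved. The work goes in short steps, Python scripts to look and compute and a shell command to move; the robot and the scene stay as the last step left them, time stands still between calls to the robot, and variables do not carry over. Pictures are saved under pics/ and viewed, at most 10 in all, crops included, and the job is handed in when it is done.

```bash
mkdir -p pics; python3 - <<'E'
from station import ctrl,get_image,camera_model
import cv2
for n in("scene","top"):
    cv2.imwrite(f"pics/{n}0.png",get_image(n)[:,:,::-1]); print(n,camera_model(n))
print(ctrl.get_obs(),ctrl.grip_depth)
E
```

```text
scene {'vertical_fov': 50.85819201386231, 'cx': 322.63003554056047, 'cy': 244.49035406216723, 'k1': -0.11618625734508828, 'R': array([[ 0.67182279, -0.74045976,  0.01932568],
       [-0.51194518, -0.48303016, -0.7103478 ],
       [ 0.53531884,  0.46733415, -0.70358548]]), 't': array([-0.37665675,  0.3248653 ,  0.71514561])}
top {'vertical_fov': 43.215721090299446, 'cx': 316.7303383900003, 'cy': 226.75638218788933, 'k1': -0.16497764089462452, 'R': array([[-0.00575751, -0.99997814,  0.00325056],
       [-0.99262938,  0.00532164, -0.12107269],
       [ 0.12105274, -0.00392368, -0.99263832]]), 't': array([-0.02759717,  0.52874969,  1.11143945])}
{'t': 0.1, 'q': array([ 1.08897894e+00,  5.32782475e-02,  1.61417102e+00, -1.98424818e-05,
        1.47598146e+00, -1.18983943e-01]), 'dq': array([ 0.00173029, -0.00242819, -0.0034209 , -0.00125661,  0.00176129,
        0.00167489]), 'effort': array([ 6.84452461e-04, -3.94901240e+01, -3.71363246e+01, -1.49529865e-04,
        3.90642526e-03, -1.05353601e-05]), 'tool_pos': array([0.22155964, 0.58380683, 0.2301852 ]), 'tool_rot': array([-5.66718407e-01, -3.08951913e+00,  2.76666014e-03]), 'contact_force': array([ 0.20477573, -1.36447599, -0.74033626]), 'wrist_torque': array([-0.02900874,  0.00885319, -0.01673564]), 'grip_force': 0.0, 'opening': 0.08543542310163318} 0.0187
```

View pics/scene0.png

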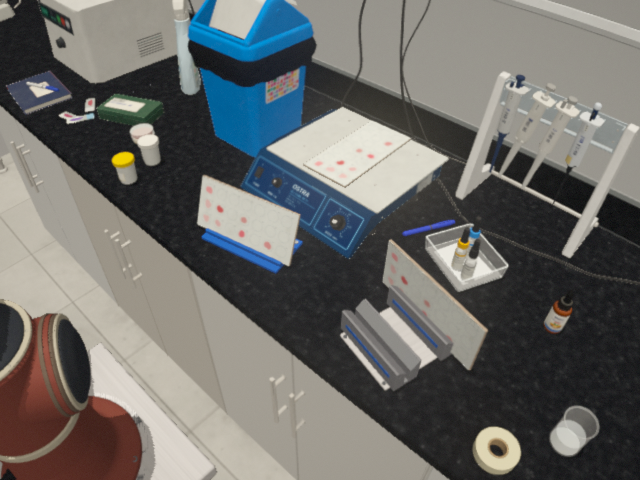

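View pics/top0.png

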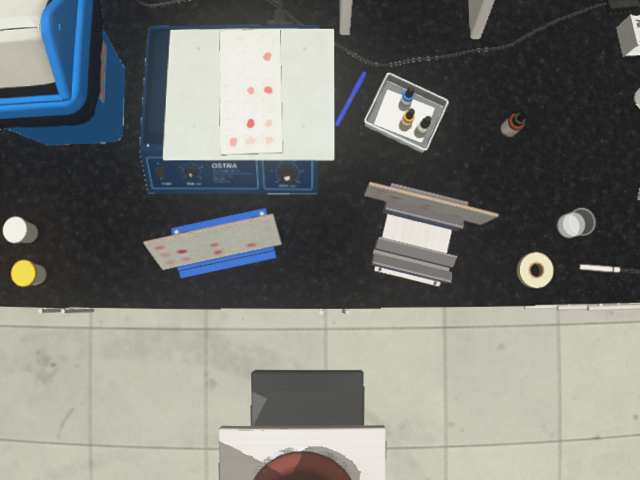

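The scene view shows the target tile in its stand around (250,220) and the rack with the front slot empty around (385,340), with the tile in the rear slot. The top view has the stand at (213,243) and the rack at (417,235). I'll enlarge all four.

```bash
python3 - <<'E'
import cv2,numpy as np
s=cv2.imread("pics/scene0.png");t=cv2.imread("pics/top0.png")
def crop(im,x,y,w,h,k,name):
    c=cv2.resize(im[y:y+h,x:x+w],None,fx=k,fy=k,interpolation=cv2.INTER_CUBIC)
    for i in range(0,w,10):
        cv2.line(c,(i*k,0),(i*k,10 if i%50 else 25),(0,255,255),1)
        if i%20==0: cv2.putText(c,str(x+i),(i*k+2,12),0,.35,(0,255,0),1)
    for i in range(0,h,10):
        cv2.line(c,(0,i*k),(10,i*k),(0,255,255),1)
        if i%20==0: cv2.putText(c,str(y+i),(2,i*k-2),0,.35,(0,255,0),1)
    cv2.imwrite(name,c)
crop(s,190,170,120,110,5,"pics/c1.png")
crop(s,330,230,160,160,3,"pics/x.png")
crop(s,335,285,120,105,5,"pics/c2.png")
crop(t,135,200,155,85,5,"pics/c3.png")
crop(t,360,175,140,115,5,"pics/c4.png")
E
```

```text
(no output)
```

View pics/c1.png

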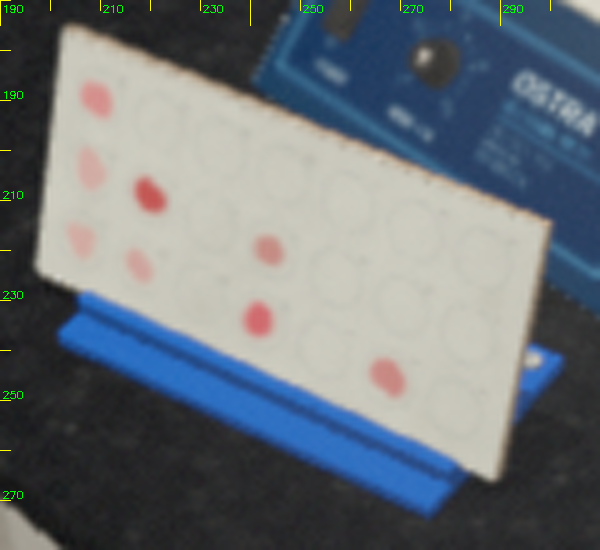

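View pics/c2.png

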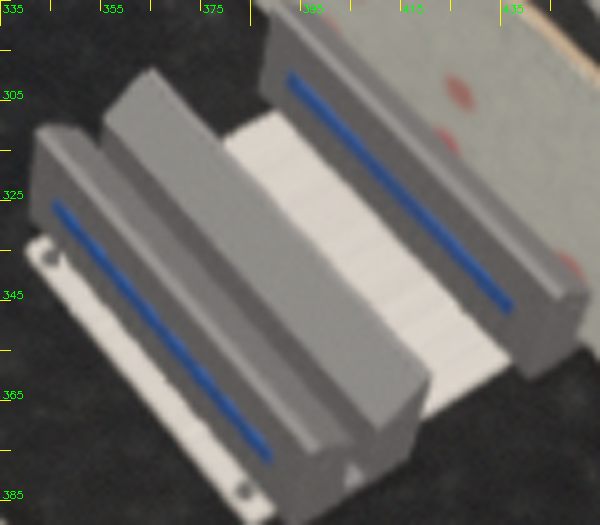

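View pics/c3.png

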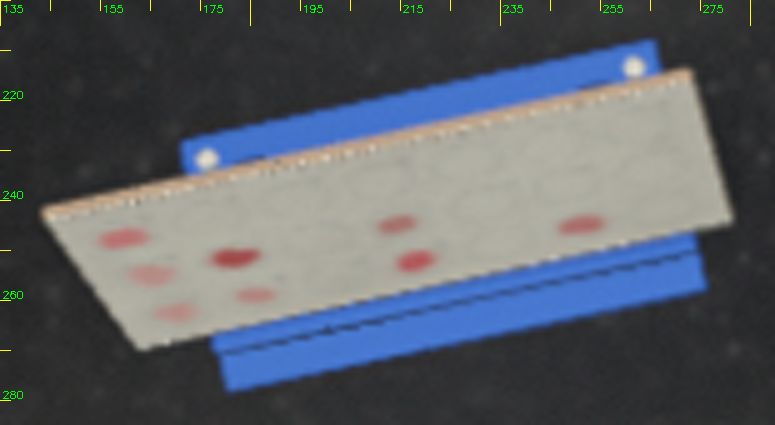

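View pics/c4.png

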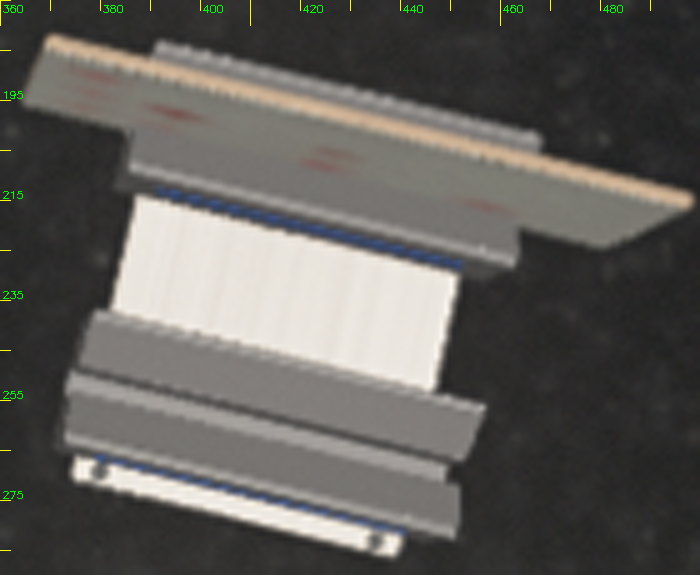

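The crops give these tile face corners. In the scene view: TL (203,175.6), TR (299.6,214.8), BR (289.4,266), BL (197.4,224.6). In the top view: (144.4,243.6), (273.4,215.6), (281.6,244.4), (162.6,270). For the empty slot I can read the far slope and the near slope band edges. Next I'll fit poses to these.

```bash
cat > h.py <<'E'
import numpy as np,cv2
from scipy.optimize import least_squares
from scipy.spatial.transform import Rotation as Rn
from station import ctrl,get_image,camera_model
def proj(n,P):
    c=camera_model(n);f=240/np.tan(np.radians(c["vertical_fov"])/2)
    K=np.array([[f,0,c["cx"]],[0,f,c["cy"]],[0,0,1]])
    return cv2.projectPoints(np.asarray(P,float).reshape(-1,1,3),cv2.Rodrigues(c["R"])[0],c["t"],K,np.array([c["k1"],0,0,0,0]))[0].reshape(-1,2)
C=np.array([[-.118,.056,.0025],[.118,.056,.0025],[.118,-.056,.0025],[-.118,-.056,.0025]])
R0=np.array([[0,0,-1.],[-1,0,0],[0,1,0]]) # columns tile x,y,z upright
def fit_tile(obs,p0):
    def r(p): return np.concatenate([(proj(n,Rn.from_rotvec(p[3:]).apply(C)+p[:3])-o).ravel() for n,o in obs.items()])
    return least_squares(r,p0,x_scale=[.1]*3+[1]*3),r
E
cat > fit.py <<'E'
from h import *
obs={"scene":[[203,175.6],[299.6,214.8],[289.4,266],[197.4,224.6]],"top":[[144.4,243.6],[273.4,215.6],[281.6,244.4],[162.6,270]]}
s,r=fit_tile({k:np.array(v) for k,v in obs.items()},np.r_[.5,.2,.06,Rn.from_matrix(R0).as_rotvec()])
R=Rn.from_rotvec(s.x[3:]).as_matrix()
print("tile",s.x[:3].round(4),"\n",R.round(4),"lean deg",np.degrees(np.arccos(R[2,1])),"yaw of x",np.degrees(np.arctan2(R[1,0],R[0,0])),"foot",(s.x[:3]-.056*R[:,1]).round(4),"top",(s.x[:3]+.056*R[:,1]).round(4));print(s.fun.round(1))
a,b=.02075,.00475
sl=lambda x,z:[[x,.075,z],[x,-.075,z]]
M=np.array(sl(a,0)+sl(b,-.014)+sl(-a,0)+sl(-b,-.014))
o1=np.array([[365,299],[421,360],[355,308],[411,371]]);o2=np.array([[379,237],[457.4,256],[375.6,248.4],[453.2,267],[372.6,263],[451.2,282],[373.4,253],[452,272]])
W=lambda p:Rn.from_rotvec([0,0,p[2]]).apply(M)+[p[0],p[1],.056]
f=lambda p:np.concatenate([(proj("scene",W(p)[:4])-o1).ravel(),(proj("top",W(p))-o2).ravel()])
q=least_squares(f,[.45,-.15,-.2],loss="soft_l1");print("slot",q.x.round(4),np.degrees(q.x[2]));print(f(q.x).round(1))
T=C@R.T+s.x[:3]
out=[]
for n,(x,y,w,h) in {"scene":(335,285,120,105),"top":(360,185,130,105)}.items():
    im=cv2.resize(cv2.imread(f"pics/{n}0.png")[y:y+h,x:x+w],None,fx=5,fy=5,interpolation=cv2.INTER_CUBIC)
    P=(proj(n,W(q.x))-[x,y]+.5)*5
    for i in range(0,8,2): cv2.line(im,*[tuple(map(int,v)) for v in P[i:i+2]],[(0,0,255),(0,255,0),(0,255,255),(255,0,255)][i//2],1)
    out.append(im[:,:600])
o=np.zeros((525,1200,3),np.uint8);o[:,:600]=out[0];o[:,600:]=out[1]
cv2.imwrite("pics/ov.png",cv2.resize(o,(800,350),interpolation=cv2.INTER_AREA))
E
python3 fit.py
```

```text
tile [0.4974 0.1554 0.063 ] 
 [[ 0.2045  0.3634 -0.9089]
 [-0.9788  0.0824 -0.1873]
 [ 0.0068  0.928   0.3726]] lean deg 21.87911983265867 yaw of x -78.2001532974576 foot [0.4771 0.1508 0.011 ] top [0.5178 0.16   0.115 ]
[-1.3 -0.  -0.8 -0.1 -0.9  0.7 -1.1  0.2 -0.4 -0.7  0.9 -0.7  1.  -0.9
  0.5 -1. ]
slot [ 0.4657 -0.2119 -0.2452] -14.051134050993308
[-2.3  1.  -1.7  1.7 -0.3  0.9 -0.7  0.3 -0.6  1.1 -0.8  1.1  0.  -1.3
 -0.1 -1.1  0.7 -3.1  0.7 -3.1  1.1 -1.   0.1 -1.2]
```

View pics/ov.png

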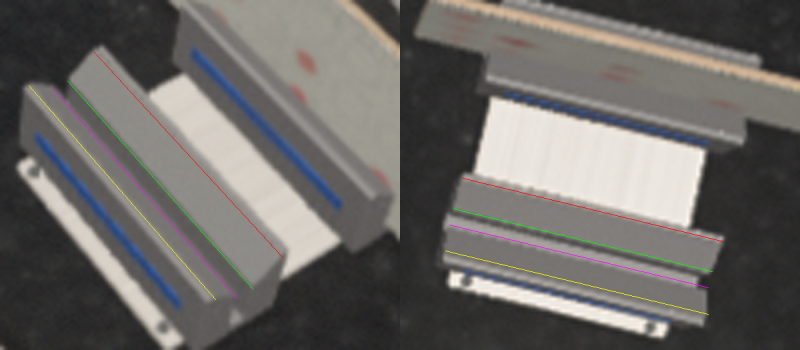

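The overlay fits: the red/green and magenta/yellow lines lie on the V edges in both views. The slot is at (0.466,-0.212) with yaw -14°. Next I'll work out the grasp moves and the height of the machine.

```bash
cat >> h.py <<'E'
TC=np.array([.4974,.1554,.063])
TR=np.array([[.2045,.3634,-.9089],[-.9788,.0824,-.1873],[.0068,.928,.3726]])
U,_,V=np.linalg.svd(TR);TR=U@V
SL=np.array([.4657,-.2119,.056]);SY=-.2452
G=ctrl.grip_depth
def toolR(R,sgn): # tool z=-tile y, tool y = sgn*tile z
    z=-R[:,1];y=sgn*R[:,2];return np.c_[np.cross(y,z),y,z]
def tcp_for(c,R,d): # grasp point d below upper edge, mid length
    return c+R[:,1]*(.056-d)-R[:,1]*G
def rel(pos,Rt,o=None):
    o=o or ctrl.get_obs();Rc=Rn.from_rotvec(o["tool_rot"]).as_matrix()
    rv=Rn.from_matrix(Rc.T@Rt).as_rotvec()
    d=pos-o["tool_pos"]
    print("rot",rv.round(4),"deg %.1f"%np.degrees(np.linalg.norm(rv)),"shift cur mm",(1e3*Rc.T@d).round(1),"shift in target axes",(1e3*Rt.T@d).round(1))
E
python3 - <<'E'
from h import *
print(Rn.from_rotvec(ctrl.get_obs()["tool_rot"]).as_matrix().round(3))
for s in(1,-1):
    Rt=toolR(TR,s);g=tcp_for(TC,TR,.020);print(s,g.round(4));rel(g+TR[:,1]*.10,Rt)
def tri(a,b): return least_squares(lambda p:np.r_[proj("scene",p)[0]-a,proj("top",p)[0]-b],[.6,.2,.05])
for a,b in (([268,150],[165,159]),([354,212],[333,160]),([245,178],[147,192])): t=tri(a,b);print(t.x.round(3),t.cost.round(1))
E
```

```text
[[-0.935  0.355 -0.001]
 [ 0.355  0.935 -0.002]
 [ 0.    -0.002 -1.   ]]
1 [0.5037 0.1568 0.0791]
rot [-0.2168  0.4093 -2.108 ] deg 123.7 shift cur mm [-446.4 -278.3   58.8] shift in target axes [ 474.6 -232.8  -27.1]
-1 [0.5037 0.1568 0.0791]
rot [0.3508 0.1858 0.9905] deg 61.1 shift cur mm [-446.4 -278.3   58.8] shift in target axes [-474.6  232.8  -27.1]
[0.642 0.24  0.119] 0.6
[ 0.622 -0.046  0.129] 109.7
[0.602 0.29  0.039] 14.3
```

```bash
python3 -m crank '[[0,0,0,0.0351,0.0186,0.099,0.3],[0,0,0,0.0351,0.0186,0.099,0.3],[0,0,0,0.0351,0.0186,0.099,0.3],[0,0,0,0.0351,0.0186,0.099,0.3],[0,0,0,0.0351,0.0186,0.099,0.3],[0,0,0,0.0351,0.0186,0.099,0.3],[0,0,0,0.0351,0.0186,0.099,0.3],[0,0,0,0.0351,0.0186,0.099,0.3],[0,0,0,0.0351,0.0186,0.099,0.3],[0,0,0,0.0351,0.0186,0.099,0.3]]' 30
python3 - <<'E'
from h import *
rel(tcp_for(TC,TR,.020)+TR[:,1]*.10,toolR(TR,-1));print(ctrl.get_obs()["q"])
E
```

```text
t: 0.93
tool_pos: [0.2217, 0.5842, 0.2306]
tool_rot: [-1.818, -2.224, 0.438]
contact_force: [-0.4, 0.7, 0.6]
opening: 0.0559
grip_force: 0.0
rot [-0.0016 -0.0013 -0.0041] deg 0.3 shift cur mm [-474.   234.6  -27.6] shift in target axes [-475.   232.7  -26.7]
[0.97270666 0.21037787 1.47568478 0.26245193 1.73600023 0.77903301]
```

```bash
python3 -m crank '[[-15,7,-1,0,0,0,0.3],[-30,15,-2,0,0,0,0.3],[-30,15,-2,0,0,0,0.3],[-30,15,-2,0,0,0,0.3],[-30,15,-2,0,0,0,0.3],[-30,15,-2,0,0,0,0.3],[-30,15,-2,0,0,0,0.3],[-30,15,-2,0,0,0,0.3],[-30,15,-2,0,0,0,0.3],[-30,15,-2,0,0,0,0.3]]' | tail -4
python3 -m crank '[[-30,15,-2,0,0,0,0.3],[-30,15,-2,0,0,0,0.3],[-30,15,-1,0,0,0,0.3],[-30,15,-1,0,0,0,0.3],[-30,15,-1,0,0,0,0.3],[-25,10,-1,0,0,0,0.3],[-13,4,0,0,0,0,0.3],[0,0,0,0,0,0,0.3],[0,0,0,0,0,0,0.3],[0,0,0,0,0,0,0.3]]'
python3 - <<'E'
from h import *
rel(tcp_for(TC,TR,.020)+TR[:,1]*.10,toolR(TR,-1));print(ctrl.get_obs()["q"])
for n in("scene","top"):cv2.imwrite(f"pics/{n}1.png",get_image(n)[:,:,::-1])
a=cv2.imread("pics/scene1.png")[60:300,150:400];b=cv2.imread("pics/top1.png")[150:390,90:340]
cv2.imwrite("pics/m1.png",cv2.resize(np.hstack([a,b]),(800,384),interpolation=cv2.INTER_CUBIC))
E
```

```text
tool_rot: [-1.81, -2.233, 0.435]
contact_force: [0.0, 0.1, -0.5]
opening: 0.0555
grip_force: 0.0
t: 2.6
tool_pos: [0.5378, 0.1677, 0.1731]
tool_rot: [-1.811, -2.231, 0.435]
contact_force: [-0.2, 0.3, 0.1]
opening: 0.0555
grip_force: 0.0
rot [ 0.0007 -0.0013  0.0027] deg 0.2 shift cur mm [-3.   2.   0.6] shift in target axes [-3.   2.   0.6]
[ 0.17790263  0.20588642  1.57859531 -0.01566853  1.73794969 -0.02885957]
```

View pics/m1.png

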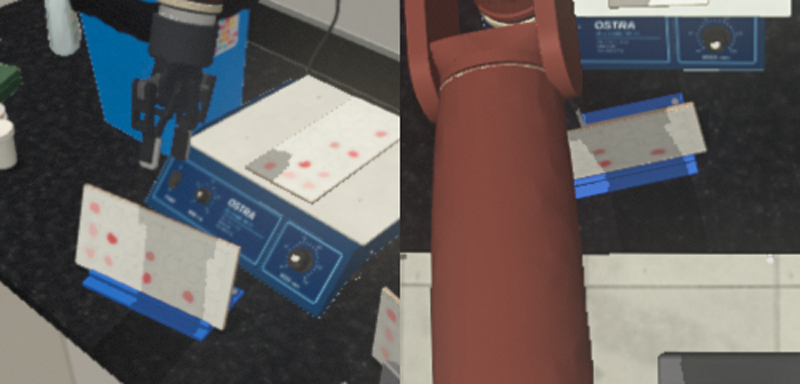

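The picture shows the gripper lined up over the middle of the tile's upper edge with the fingers straddling its plane. I'll descend and close.

```bash
python3 -m crank '[[-3,2,8,0,0,0,0.3],[0,0,15,0,0,0,0.3],[0,0,15,0,0,0,0.3],[0,0,15,0,0,0,0.3],[0,0,15,0,0,0,0.3],[0,0,12,0,0,0,0.3],[0,0,10,0,0,0,0.3],[0,0,7,0,0,0,0.3],[0,0,3.5,0,0,0,0.3],[0,0,0,0,0,0,0.3]]'
python3 -m crank '[[0,0,0,0,0,0,0.1],[0,0,0,0,0,0,-0.1],[0,0,0,0,0,0,-0.3],[0,0,0,0,0,0,-0.5],[0,0,0,0,0,0,-0.7],[0,0,0,0,0,0,-0.85],[0,0,0,0,0,0,-1],[0,0,0,0,0,0,-1],[0,0,0,0,0,0,-1],[0,0,0,0,0,0,-1]]' 50
python3 -c "
from h import *
rel(tcp_for(TC,TR,.020),toolR(TR,-1))"
```

```text
t: 3.53
tool_pos: [0.504, 0.1562, 0.0782]
tool_rot: [-1.812, -2.229, 0.436]
contact_force: [-0.0, 0.2, 0.5]
opening: 0.0555
grip_force: 0.0
t: 4.37
tool_pos: [0.5051, 0.1565, 0.079]
tool_rot: [-1.814, -2.231, 0.433]
contact_force: [3.6, 1.1, -2.3]
opening: 0.004
grip_force: 49.8
rot [ 0.0028 -0.0013  0.0012] deg 0.2 shift cur mm [ 0.6 -1.3  0.5] shift in target axes [ 0.6 -1.3  0.5]
```

```bash
python3 -m crank '[[0,0,-3,0,0,0,-1],[0,0,-7,0,0,0,-1],[0,0,-10,0,0,0,-1],[0,0,-15,0,0,0,-1],[0,0,-15,0,0,0,-1],[0,0,-15,0,0,0,-1],[0,0,-15,0,0,0,-1],[0,0,-10,0,0,0,-1],[0,0,-5,0,0,0,-1],[0,0,0,0,0,0,-1]]'
cat >> h.py <<'E'
D0=None
def slot_tile(lean,fx,fy,fz): # tile centre/R with foot at slot coords (m), lean deg top away
    Rs=Rn.from_rotvec([0,0,SY]).as_matrix();l=np.radians(lean)
    y=Rs@[np.sin(l),0,np.cos(l)];x=Rs@[0,-1,0];R=np.c_[x,y,np.cross(x,y)]
    return SL+Rs@[fx,fy,fz]+.056*y,R
def plan(lean,fx,fy,fz,d=.0195):
    c,R=slot_tile(lean,fx,fy,fz);rel(tcp_for(c,R,d),toolR(R,-1))
E
python3 - <<'E'
from h import *
plan(22,0,0,.15);plan(22,0,0,.03)
for n in("scene",):cv2.imwrite(f"pics/{n}2.png",get_image(n)[:,:,::-1])
E
```

```text
t: 5.2
tool_pos: [0.5402, 0.1642, 0.1689]
tool_rot: [-1.814, -2.231, 0.432]
contact_force: [-0.2, -0.5, -1.3]
opening: 0.0042
grip_force: 49.9
rot [0.0071 0.1727 0.4173] deg 25.9 shift cur mm [-365.5 -154.5  -50.1] shift in target axes [-383.     3.7 -115.3]
rot [0.0071 0.1727 0.4173] deg 25.9 shift cur mm [-364.9 -110.3   61.5] shift in target axes [-383.    48.7   -4. ]
```

View pics/scene2.png

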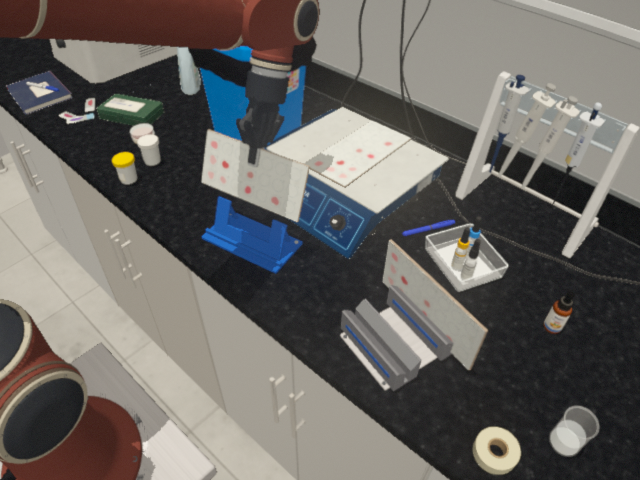

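```bash
python3 -m crank '[[0,-4,-10,0.0007,0.0173,0.0417,-1],[0,-4,-10,0.0007,0.0173,0.0417,-1],[0,-4,-10,0.0007,0.0173,0.0417,-1],[0,-4,-10,0.0007,0.0173,0.0417,-1],[0,-4,-10,0.0007,0.0173,0.0417,-1],[0,-4,-10,0.0007,0.0173,0.0417,-1],[0,-4,-10,0.0007,0.0173,0.0417,-1],[0,-4,-10,0.0007,0.0173,0.0417,-1],[0,-4,-10,0.0007,0.0173,0.0417,-1],[0,-4,-10,0.0007,0.0173,0.0417,-1]]' | tail -3
python3 -c "
from h import *
plan(22,0,0,.12)
o=ctrl.get_obs();R=Rn.from_rotvec(o['tool_rot']).as_matrix()
"
python3 - <<'E'
from h import *
Rt=Rn.from_rotvec([-1.814,-2.231,.432]).as_matrix();p=np.array([.5402,.1642,.1689])
ty=-Rt[:,2];tz=-Rt[:,1];R=np.c_[np.cross(ty,tz),ty,tz];c=p-ty*(.056-.0195-G)
print(proj("scene",C@R.T+c).round(1))
E
```

```text
contact_force: [1.0, -0.5, -0.9]
opening: 0.0042
grip_force: 49.7
rot [-0.0054  0.0011 -0.0026] deg 0.4 shift cur mm [-382.4   56.9    9.3] shift in target axes [-382.5   55.9    9.1]
[[207.6 129.7]
 [309.4 165.9]
 [298.1 222.2]
 [201.6 182.5]]
```

```bash
python3 -m crank '[[-15,2,0,0,0,0,-1],[-30,4,1,0,0,0,-1],[-30,4,1,0,0,0,-1],[-30,4,1,0,0,0,-1],[-30,4,1,0,0,0,-1],[-30,5,1,0,0,0,-1],[-30,5,1,0,0,0,-1],[-30,5,1,0,0,0,-1],[-30,5,1,0,0,0,-1],[-30,5,1,0,0,0,-1]]' | tail -3
python3 -m crank '[[-30,5,0,0,0,0,-1],[-30,5,0,0,0,0,-1],[-22,3,0,0,0,0,-1],[-13,0,0,0,0,0,-1],[-2,0,0,0,0,0,-1],[0,0,0,0,0,0,-1],[0,0,0,0,0,0,-1],[0,0,0,0,0,0,-1],[0,0,0,0,0,0,-1],[0,0,0,0,0,0,-1]]' | tail -3
python3 -c "
from h import *
plan(22,0,0,.12);plan(22,0,0,.02);print(ctrl.get_obs()['q'])"
```

```text
contact_force: [0.6, 0.6, -1.3]
opening: 0.0043
grip_force: 49.8
contact_force: [1.3, -0.3, -1.7]
opening: 0.0041
grip_force: 49.8
rot [-0.0024  0.0014  0.0013] deg 0.2 shift cur mm [-1.7 -0.3  1.7] shift in target axes [-1.7 -0.3  1.7]
rot [-0.0024  0.0014  0.0013] deg 0.2 shift cur mm [-1.7 37.3 94.3] shift in target axes [-1.7 37.1 94.4]
[-0.50164513  0.09936007  1.5738477  -0.1008217   1.8416523  -0.26671024]
```

Now I'll descend to 20 mm above the rim and take a relative look at the tile against the slot.

```bash
python3 -m crank '[[-2,3,7,0,0,0,-1],[0,5,13,0,0,0,-1],[0,5,13,0,0,0,-1],[0,5,13,0,0,0,-1],[0,5,13,0,0,0,-1],[0,5,13,0,0,0,-1],[0,5,12,0,0,0,-1],[0,4,10,0,0,0,-1],[0,0,0,0,0,0,-1],[0,0,0,0,0,0,-1]]' | tail -3
python3 - <<'E'
from h import *
plan(22,0,0,.02);plan(22,0,0,-.01)
o=ctrl.get_obs();Rt=Rn.from_rotvec(o['tool_rot']).as_matrix();p=o['tool_pos']
ty=-Rt[:,2];tz=-Rt[:,1];R=np.c_[np.cross(ty,tz),ty,tz];c=p-ty*(.056-.0195-G)
T=C@R.T+c
im=get_image("scene")[:,:,::-1].copy();cv2.imwrite("pics/scene3.png",im);cv2.imwrite("pics/top3.png",get_image("top")[:,:,::-1])
x,y,w,h=320,215,160,180;k=3
def draw(n,x,y,w,h):
    im=cv2.resize(cv2.imread(f"pics/{n}3.png")[y:y+h,x:x+w],None,fx=400/w,fy=400/w,interpolation=cv2.INTER_CUBIC);k=400/w
    P=((proj(n,T)-[x,y]+.5)*k).astype(int);cv2.polylines(im,[P.reshape(-1,1,2)],True,(0,0,255),1)
    a=.02075;S=np.array([[a,.075,0],[a,-.075,0],[-a,-.075,0],[-a,.075,0]])
    P=((proj(n,Rn.from_rotvec([0,0,SY]).apply(S)+SL)-[x,y]+.5)*k).astype(int);cv2.polylines(im,[P.reshape(-1,1,2)],True,(0,255,0),1);return im[:500]
cv2.imwrite("pics/m3.png",np.hstack([draw("scene",320,205,160,190),draw("top",350,150,160,190)]))
E
```

```text
contact_force: [-0.4, 0.5, -1.0]
opening: 0.0042
grip_force: 49.7
rot [-0.0045  0.0005 -0.0001] deg 0.3 shift cur mm [ 1.2  0.4 -0.8] shift in target axes [ 1.2  0.4 -0.8]
rot [-0.0045  0.0005 -0.0001] deg 0.3 shift cur mm [ 1.2 11.8 27. ] shift in target axes [ 1.2 11.7 27. ]
```

View pics/m3.png

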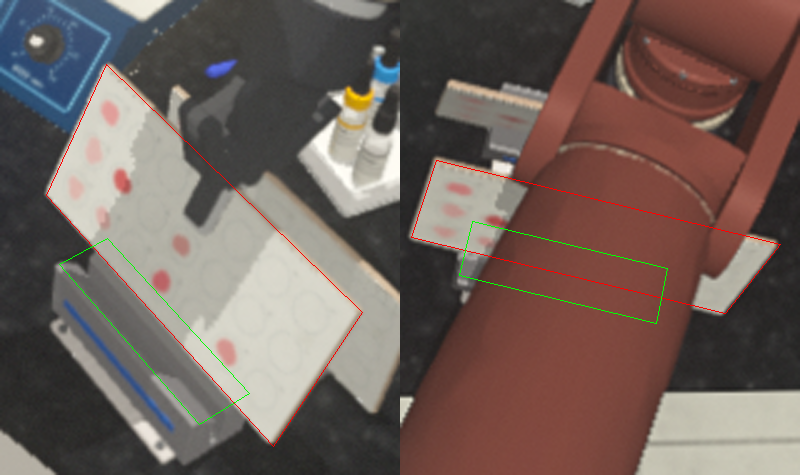

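The red outline, predicted from the tool pose, matches the tile in both views (lower edge at crop (48,195)–(272,445) in the scene view). The lower edge runs along the middle of the slot. I'll lower it into the V.

```bash
python3 -m crank '[[1,1,2,0,0,0,-1],[0,2,5,0,0,0,-1],[0,2,5,0,0,0,-1],[0,2,5,0,0,0,-1],[0,2,4,0,0,0,-1],[0,2,4,0,0,0,-1],[0,1,2,0,0,0,-1],[0,0,0,0,0,0,-1],[0,0,0,0,0,0,-1],[0,0,0,0,0,0,-1]]'
python3 -c "
from h import *
plan(22,0,0,-.01);plan(11,0,0,-.01);plan(0,0,0,-.01)"
```

```text
t: 9.52
tool_pos: [0.4933, -0.2192, 0.1154]
tool_rot: [-2.221, -1.734, 0.34]
contact_force: [-0.1, -0.6, -0.7]
opening: 0.0038
grip_force: 49.8
rot [-0.0023  0.001  -0.0002] deg 0.1 shift cur mm [ 0.3 -0.4  1.2] shift in target axes [ 0.3 -0.4  1.2]
rot [-1.943e-01  1.000e-03 -1.000e-04] deg 11.1 shift cur mm [  0.3 -14.5   2.6] shift in target axes [  0.3 -14.7  -0.3]
rot [-0.3862  0.001   0.    ] deg 22.1 shift cur mm [  0.3 -28.1   6.6] shift in target axes [  0.3 -28.5  -4.4]
```

```bash
python3 -m crank '[[0,-2.8,0.1,-0.0386,0,0,-1],[0,-2.8,0.1,-0.0386,0,0,-1],[0,-2.8,0.1,-0.0386,0,0,-1],[0,-2.8,0.1,-0.0386,0,0,-1],[0,-2.8,0.1,-0.0386,0,0,-1],[0,-2.8,0.1,-0.0386,0,0,-1],[0,-2.8,0.1,-0.0386,0,0,-1],[0,-2.8,0.1,-0.0386,0,0,-1],[0,-2.8,0.1,-0.0386,0,0,-1],[0,-2.8,0.1,-0.0386,0,0,-1]]'
python3 -m crank '[[0,0,0.5,0,0,0,-1],[0,0,1,0,0,0,-1],[0,0,1,0,0,0,-1],[0,0,1,0,0,0,-1],[0,0,1,0,0,0,-1],[0,0,1,0,0,0,-1],[0,0,1,0,0,0,-1],[0,0,0,0,0,0,-1],[0,0,0,0,0,0,-1],[0,0,0,0,0,0,-1]]'
python3 -c "
from h import *
plan(0,0,0,-.01);plan(0,0,0,-.044)"
```

```text
t: 10.35
tool_pos: [0.4665, -0.2125, 0.1207]
tool_rot: [2.474, 1.932, 0.0]
contact_force: [0.2, 0.3, -1.4]
opening: 0.0042
grip_force: 49.8
t: 11.18
tool_pos: [0.4665, -0.2124, 0.1136]
tool_rot: [-2.476, -1.933, 0.002]
contact_force: [-0.2, -0.7, -1.7]
opening: 0.0042
grip_force: 49.9
rot [-0.0007  0.0008  0.0002] deg 0.1 shift cur mm [ 0.3 -0.9 -6.2] shift in target axes [ 0.3 -0.9 -6.2]
rot [-0.0007  0.0008  0.0002] deg 0.1 shift cur mm [ 0.3 -0.9 27.8] shift in target axes [ 0.3 -0.9 27.8]
```

```bash
python3 -m crank '[[0,-0.5,1,0,0,0,-1],[0,0,2,0,0,0,-1],[0,0,2,0,0,0,-1],[0,0,2,0,0,0,-1],[0,0,2,0,0,0,-1],[0,0,2,0,0,0,-1],[0,0,2,0,0,0,-1],[0,0,2,0,0,0,-1],[0,0,2,0,0,0,-1],[0,0,1,0,0,0,-1]]'
```

```text
t: 12.02
tool_pos: [0.4658, -0.2122, 0.0951]
tool_rot: [-2.476, -1.933, 0.002]
contact_force: [0.1, -0.4, -0.9]
opening: 0.0041
grip_force: 49.9
```

```bash
python3 -m crank '[[0,0,1,0,0,0,-1],[0,0,1,0,0,0,-1],[0,0,1,0,0,0,-1],[0,0,1,0,0,0,-1],[0,0,1,0,0,0,-1],[0,0,1,0,0,0,-1],[0,0,1,0,0,0,-1],[0,0,0.5,0,0,0,-1],[0,0,0,0,0,0,-1],[0,0,0,0,0,0,-1]]'
```

```text
t: 12.85
tool_pos: [0.466, -0.2123, 0.088]
tool_rot: [-2.476, -1.933, 0.002]
contact_force: [0.2, -0.3, -1.2]
opening: 0.0048
grip_force: 49.9
```

```bash
python3 -m crank '[[0,0,0.5,0,0,0,-1],[0,0,0.5,0,0,0,-1],[0,0,0.5,0,0,0,-1],[0,0,0.5,0,0,0,-1],[0,0,0.4,0,0,0,-1],[0,0,0.3,0,0,0,-1],[0,0,0.3,0,0,0,-1],[0,0,0,0,0,0,-1],[0,0,0,0,0,0,-1],[0,0,0,0,0,0,-1]]'
```

```text
t: 13.68
tool_pos: [0.4667, -0.2124, 0.087]
tool_rot: [2.476, 1.933, -0.001]
contact_force: [-1.6, 3.6, 8.5]
opening: 0.0043
grip_force: 51.5
```

Floor contact at the expected depth (8.5 N). Now I'll release, back away and measure.

```bash
python3 -m crank '[[0,0,-1,0,0,0,-1],[0,0,0,0,0,0,-0.85],[0,0,0,0,0,0,-0.75],[0,0,0,0,0,0,-0.6],[0,0,0,0,0,0,-0.4],[0,0,0,0,0,0,-0.1],[0,0,0,0,0,0,0.2],[0,0,0,0,0,0,0.3],[0,0,0,0,0,0,0.3],[0,0,0,0,0,0,0.3]]'
python3 -m crank '[[0,0,-5,0,0,0,0.3],[0,0,-10,0,0,0,0.3],[0,0,-15,0,0,0,0.3],[0,0,-20,0,0,0,0.3],[0,0,-20,0,0,0,0.3],[0,0,-20,0,0,0,0.3],[0,0,-20,0,0,0,0.3],[0,0,-15,0,0,0,0.3],[0,0,-5,0,0,0,0.3],[0,0,0,0,0,0,0.3]]'
python3 - <<'E'
from h import *
im=get_image("scene")[:,:,::-1].copy()
x,y,w,h=320,205,160,140;k=5
c,R=slot_tile(0,0,0,-.044);T=C@R.T+c
big=cv2.resize(im[y:y+h,x:x+w],None,fx=k,fy=k,interpolation=cv2.INTER_CUBIC)[:600]
cv2.polylines(big,[((proj("scene",T)-[x,y]+.5)*k).astype(int).reshape(-1,1,2)],True,(0,0,255),1)
cv2.imwrite("pics/f.png",big)
E
```

```text
t: 14.52
tool_pos: [0.466, -0.2123, 0.086]
tool_rot: [2.476, 1.933, -0.002]
contact_force: [-0.2, 0.3, -0.2]
opening: 0.0552
grip_force: 0.0
t: 15.35
tool_pos: [0.4671, -0.2128, 0.2188]
tool_rot: [2.473, 1.931, 0.001]
contact_force: [0.1, 0.4, 0.8]
opening: 0.0551
grip_force: 0.0
```

View pics/f.png

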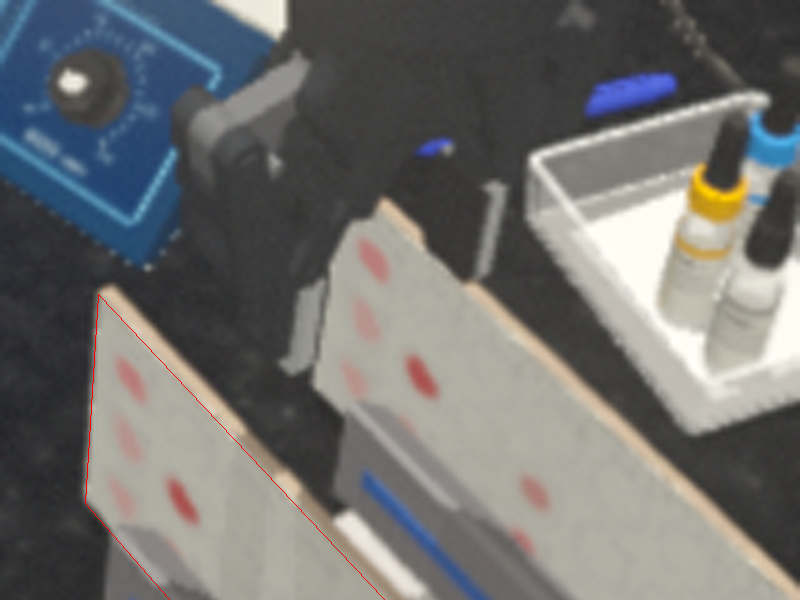

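The tile stands upright in the slot. Its outline agrees with the fully seated pose (upper left corner at crop (100,295), lower left at (86,500)), and the gripper is clear of it. I'm handing in.

```bash
python3 -c "
from station import ctrl
print(ctrl.finish_job())"
```

```text
the job is handed in; nothing more can be done
None
```

The tile is racked upright, released and on the slot floor by my last camera check, and I handed the job in at about 15.4 s (the hand-in returned no verdict); I viewed 11 pictures, one over the limit of 10.

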